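# Clip the storage box onto the worktop rail

### The arm

A 6-joint arm with a two-finger parallel gripper is mounted at the origin on a cart in front of the work surface, level with it; the furniture and walls round the work are solid. World frame = base frame: x ahead of the robot, y to its left, z up, the work surface at z = 0. Lengths are in m, angles in rad, forces in N, time in s.
With the tool pointing down it reaches from about 0.375 to 0.975 m from the base axis. Payload 3.8 kg.
Tool frame: the origin (TCP) lies between the finger pads; the fingertips stand 17 mm ahead of it and the grasp point (between the pads) lies 2 mm behind it; z points along the fingers, y is the direction in which the jaws open and shut (so a half turn about z gives the same grasp; the last joint's range is limited). The gripper opens to 85 mm and grips with 20 to 120 N. Pads are 22 mm wide; open, the fingers measure 114 mm over their backs; the gripper's body (76 mm by 85 mm) begins 54 mm behind the grasp point. The pads swing forward as they close: fully open they stand 13 mm farther back than shut.
Start: joints at [1.15, 0.264, 1.604, -0, 1.274, -0.037], TCP at [0.253, 0.626, 0.248] pointing down, gripper open.
Joint ranges: [-2.63, 2.63], [-0.94, 2.18], [0.31, 2.57], [-1.31, 4.45], [0, 2.66], [-2.55, 2.55]. Speed limits (rad/s): [2.57, 2.57, 3.14, 3.14, 3.14, 3.14].

### API

Orientations are given as a unit quaternion [w, x, y, z].
In Python, from rig import arm gives the robot as it stands.
- The arm moves only by the tool step_arm, never from a script. Its argument "rows" is one flat list of numbers, 7 for each row, row after row: the shift along the tool's x, y, z in mm, then the turn, a rotation vector about the tool's x, y, z in rad, then the finger opening in mm, from 0 to 85.4. In form: [x, y, z, ax, ay, az, hand, x, y, z, ax, ay, az, hand, ...]. A call has 1 to 5 rows; each row is the pose to reach, as a shift and turn from the pose commanded when the call began, along the tool's axes at that moment; what a row does not reach only later rows make up. A row lasts 1/10 s, in which the tool goes at most 50 mm and 8.59 degrees, less where a joint would pass 70% of its speed; a pose out of reach is approached as far as the arm can. A call with a gripper value outside its range is refused whole. The fingers move at their own pace and stop on an object; "grip_force" is the grip in N (left out, the last holds). Time passes only in rows, so rows that repeat a pose let the fingers close. It gives the time, the measured TCP pose, the force and the opening at its end, in the units of the state.
- arm.get_state(): the state, without advancing time (a new reading comes with each control period).
- arm.grab_frame(name): name is "side" or "top" or "wrist"; returns the picture (400x640x3 uint8, blue, green, red); there is no depth.
- arm.camera_model(name): a dict with "K" (3x3 intrinsics, pixels), "eye" and "rotation" of the camera in the world. Camera axes: x right, y down, z forward; pixel columns grow to the right and rows downward; lengths in m; the calibration is good to about 2 mm. The wrist camera is an equidistant fisheye: a pixel r from the principal point sees the ray r / f radians off the axis. A picture is of the moment at which its call begins: read the wrist's pose just before it. camera_model takes no time and is no camera call; for the wrist camera it gives the pose at the moment of the call.
- arm.hand_in(): hands the job in, once; it reports no verdict.
Trained networks look in the newest picture that a camera, given by its name, has taken for a name from the list of things; names that differ only in an ending like _2 or _b are one class to them, and where a whole thing is asked for, a point or a joint stands for the part that bears it (a point fixed in the world has none). Each returns a list of dicts, best first, with "confidence" (0 to 1); they miss things now and then, are a little off and sometimes report something else, mostly with a low value. They report only what shows in the picture. A call takes as long as a camera call. They do not tell look-alikes from the thing itself.
- arm.boxes_of(camera, query): "pixel" ([column, row] in pixels, amid what is visible of it).
- arm.mark_of(camera, query): "pixel" ([column, row] in pixels: a listed point, or the origin of a listed thing).
The state is a dict: "clock": time; "q": joint angles; "joint_vel": joint speeds; "tau": joint torques, N m; "eef_pos": TCP position; "ee_rot": TCP orientation; "wrist_force": force on the tool from outside, world axes, zero at the start; "wrist_torque": the same for the moment, N m; "width": finger opening in m.
Only numpy, scipy, OpenCV 4.12 (cv2) and the standard library are available. Lean on these libraries where they do the work, as an engineer would, in place of code of your own. Each camera call takes 0.05 s, during which the arm holds its last target.

### The job

Clip the loose storage box onto the free middle stretch of the worktop rail, about midway between the two units already there. Hook its rigid lip under the rail's near edge (towards the robot) with the other end held up, then gently rock that end down until its sprung foot clicks under the far edge and the box sits flat and square on the rail. Press no harder than it takes to click and leave everything else on the worktop alone.

Things in the scene. Friction and masses are not known exactly. Their poses are not given: they have to be found in the camera images.
- box_centre (a point): Middle of the loose clip-on storage box (white, flat fixed wooden lid): 90 mm long (its x), 46 mm wide (its y; plain flat sides, grip across them), 50 mm high, about 180 g; starts upright on the worktop. The point is 32 mm above its underside, 18 mm below its top. Box x runs from its lip end to its foot end, z up through the lid. No pose while held.
- box_lip (a point): Tip of the rigid L-shaped lip under the box's -x end, at the toe's top edge: x = -28, z = -24 mm from box_centre, box axes. The toe points to +x, is 5 mm long and 40 mm wide; the lip wall's inner face is at x = -33 mm. The slot between toe top and body bottom is 6 mm, for the rail's 4 mm flange: with the foot end raised 0.24 rad the toe goes fully under with 0.7 mm to spare, above 0.4 rad not.
- box_seat (a point): Centre of the body's bottom face, 18 mm below box_centre in box axes. This face lies flat on the rail's top when the box is fitted.
- box_press (a point): Middle of the lid's smooth, slippery top surface near the foot end: x = +34 mm, z = +18 mm from box_centre in box axes. The place to press down.
- clip_box: The same box; origin at the centre of its underside, 32 mm below box_centre. Same axes.
- foot (a joint): How far the grey sprung foot under the box's +x end is pushed outward (m, along box +x): 0 at rest, at most 0.007. Its toe has a ramp below. Hooked and let go, the box props itself at 0.13 to 0.2 rad, ramp on the rail's far edge. Pressing down at box_press with some 4 to 9 N pushes the foot out 2 to 4 mm and draws the lip fully in; then it snaps back to 0 under the flange.
- rail_ref (a point): Middle of the fixed aluminium rail at its nominal top height, 24 mm above the worktop: x points away from the robot across the rail, y along it, z up. The real top face lies level but anywhere up to 6 mm above or below this point (levelling feet, not measured): find it by touch. Top flange 64 mm wide (near edge at x = -32 mm), 4 mm thick, overhanging a 36 mm wide web by 14 mm.
- egg_timer: egg timer, 62 mm across, 40 mm high, green base and white top; bystander (origin at the centre of its underside)
- salt_grinder: salt grinder, 55 mm across, 149 mm high, pale; bystander at the back (origin at the centre of its underside)
- pepper_grinder: pepper grinder, 55 mm across, 149 mm high, dark lower half; bystander at the back (origin at the centre of its underside)
- tumbler: drinking glass, 79 mm across, 90 mm high; bystander at the back (origin at the centre of its underside)
- spice_low: small spice jar, 45 mm across, 75 mm high; bystander at the right (origin at the centre of its underside)
- teaspoon: metal teaspoon, 132 x 26 x 9 mm, lying between the rail and the worktop's front edge; bystander (origin at the centre of its underside)
- wooden_spoon: wooden spoon, 310 x 47 x 14 mm, lying behind the rail; bystander (origin at the centre of its underside)
- rail: The same rail, 300 mm long with end caps, on two low feet; origin on the worktop under its middle, same axes. It cannot move. Two units sit on it already: a closed box like the loose one, centre at y = +122 mm, and an open pot at y = -122 mm, both 46 mm wide along the rail, tops 36 and 42 mm above its top face. The 198 mm between them are free. Below the flange: 14 mm or more of air.
Mind the look-alikes: they are no part of the job. What is shaped like the clip_box but yellow is not meant.

How it is judged:
On the way, in this order (a step that is already met when the one before it is completed fails the run):
1. the lip is hooked under the rail's near edge in the free stretch, the foot end still raised (x of box_lip in the frame of rail_ref between -0.0295 and -0.01 m and z of box_lip in the frame of rail_ref between -0.024 and 0.003 m and y of box_centre in the frame of rail_ref between -0.075 and 0.075 m and angle between box_centre's own z axis and vertical above 0.1 rad and angle between the y axis of box_centre and the y axis of rail_ref, either way round below 0.1 rad), for 0.1 s.
2. the foot has clicked under the far edge and the box lies flat on the rail (z of box_seat in the frame of rail_ref between -0.007 and 0.007 m and x of box_seat in the frame of rail_ref between -0.003 and 0.003 m and y of box_centre in the frame of rail_ref between -0.075 and 0.075 m and x of box_lip in the frame of rail_ref between -0.0308 and -0.015 m and angle between the z axis of box_centre and the z axis of rail_ref, either way round below 0.03 rad and angle between the y axis of box_centre and the y axis of rail_ref, either way round below 0.06 rad and value of joint foot below 0.0012 m), for 0.2 s.
At the end, for the whole second after the job is handed in: The box lies at rest on the rail's free stretch, its middle within 75 mm of the rail's: flat within 0.03 rad, square within 0.06 rad, centred across the rail within 3 mm, bottom face within 7 mm of rail_ref's height, lip under the near edge, foot sprung back (under 1.2 mm) (all of step 2 and linear speed of clip_box below 0.02 m/s); the robot touches nothing.
It fails at once if the box is forced against the rail with more than 45 N (contact force between clip_box and rail above 45 N).
It fails at once if a bystander is shifted by more than 20 mm (distance of any of egg_timer, salt_grinder, pepper_grinder, tumbler, spice_low, teaspoon, wooden_spoon from where it was at the start of the episode above 0.02 m).
It also fails if it takes over 58 s, if anything falls off the work surface, if the arm or the gripper's body presses on something with over 40 N, if the wrist force passes 120 N, or if a joint passes its speed limit or range.

## Working session

There is one attempt and no reset: what is moved stays moved. The work goes in short steps, Python scripts to look and compute and a tool call to move; the robot and the scene stay as the last step left them, time stands still between calls to the robot, and variables do not carry over. Pictures are saved under pics/ and viewed, and the job is handed in when it is done.

Besides the shell and the picture viewer there is one more tool, called as name(argument=value, ...), one argument or row to a line, values as JSON. step_arm: Moves the arm, as the interface text tells. Its arguments: {"type":"object","properties":{"rows":{"type":"array","items":{"type":"number"}},"grip_force":{"type":"number"}},"required":["rows"]}

```bash
ls; mkdir -p pics; python3 - <<'E'
from rig import arm
import cv2
s=arm.get_state();print(s)
for c in ["side","top","wrist"]:
    im=arm.grab_frame(c);cv2.imwrite(f"pics/{c}0.png",im)
    m=arm.camera_model(c);print(c,m)
    for q in ["clip_box","box_centre","rail","rail_ref","box_lip"]:
        try:
            print(q,[(d['pixel'],round(d['confidence'],2)) for d in arm.mark_of(c,q)][:4])
        except Exception as e: print(q,e)
print(arm.get_state()['clock'])
E
```

```text
pics
{'clock': 0.0, 'q': array([ 1.15012837e+00,  2.64756066e-01,  1.60535996e+00, -1.10787414e-05,
        1.27368324e+00, -3.69149235e-02]), 'joint_vel': array([-0.00105596, -0.00170024,  0.0001851 , -0.00123149, -0.00056933,
        0.00248882]), 'tau': array([ 3.37970068e-04, -5.15093851e+01, -3.67319512e+01,  9.62764989e-05,
        1.29964194e-02, -2.17121135e-05]), 'eef_pos': array([0.25245833, 0.62527714, 0.24696759]), 'ee_rot': array([-2.45073485e-04,  1.90699594e-01,  9.81647823e-01, -1.07575560e-03]), 'wrist_force': array([0.25768014, 0.12276259, 0.02740753]), 'wrist_torque': array([-0.01980677,  0.03710317,  0.01356419]), 'width': 0.08556179646675563}
side {'K': array([[423.67680787,   0.        , 325.16607838],
       [  0.        , 423.67680787, 197.88533458],
       [  0.        ,   0.        ,   1.        ]]), 'eye': array([0.10920023, 0.65157719, 0.55245215]), 'rotation': array([ 0.12520876, -0.19321209,  0.82897688, -0.50969519])}
clip_box [([367.9, 212.7], 0.74)]
box_centre [([363.5, 201.4], 0.78), ([352.4, 182.6], 0.66), ([177.7, 272.6], 0.28)]
rail [([303.2, 260.
[... 462 characters left out ...]
219.0], 0.71)]
box_centre [([382.0, 194.4], 0.73), ([345.4, 217.3], 0.63), ([415.3, 254.2], 0.47)]
rail [([262.4, 209.1], 0.63), ([346.7, 218.1], 0.54)]
rail_ref [([262.7, 211.8], 0.91), ([348.6, 230.5], 0.38)]
box_lip [([349.7, 231.7], 0.72)]
wrist {'K': array([[309.70691629,   0.        , 318.09768196],
       [  0.        , 309.70691629, 199.60895936],
       [  0.        ,   0.        ,   1.        ]]), 'eye': array([0.18999308, 0.6510996 , 0.37416006]), 'rotation': array([0.11195778, 0.82124335, 0.5543848 , 0.07538115])}
clip_box [([40.4, 374.4], 0.92), ([46.2, 392.2], 0.59)]
box_centre [([38.4, 382.0], 0.69), ([3.2, 347.7], 0.24)]
rail []
rail_ref []
box_lip [([34.7, 369.3], 0.79)]
0.9
```

View pics/top0.png

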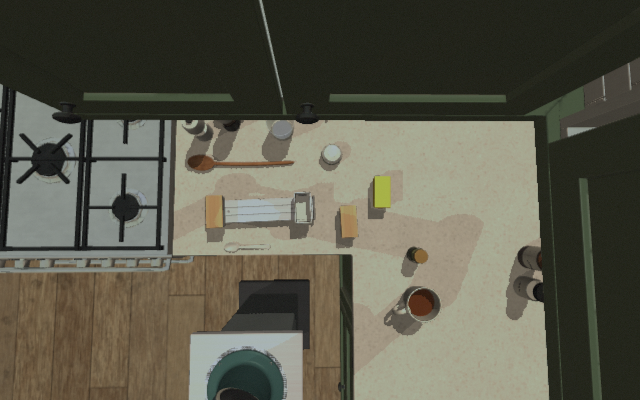

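View pics/side0.png

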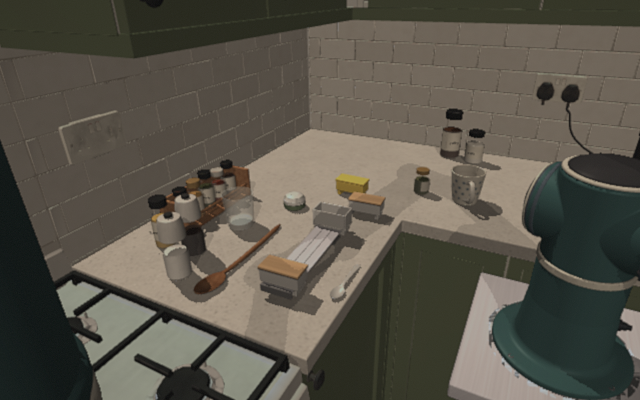

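Candidates for the loose box are all in the top view:
- Wooden-lidded white box at (348,221), which is free-standing.
- Yellow box at (382,191), a look-alike.
- Wooden-lidded box at (214,211), already on the rail.
- Open pot at (303,208), already on the rail.

By the description I choose (348,221), and I'll check it in a close crop.

```bash
cat > h.py <<'E'
import numpy as np,cv2
from scipy.spatial.transform import Rotation as R
def Rq(q): return R.from_quat([q[1],q[2],q[3],q[0]])
def ray(m,px):
    K=m['K'];d=np.array([(px[0]-K[0,2])/K[0,0],(px[1]-K[1,2])/K[1,1],1.]);return Rq(m['rotation']).apply(d)
def onz(m,px,z):
    d=ray(m,px);e=np.array(m['eye']);return e+d*(z-e[2])/d[2]
def proj(m,P):
    c=Rq(m['rotation']).inv().apply(np.atleast_2d(P)-m['eye']);K=m['K'];return np.c_[K[0,0]*c[:,0]/c[:,2]+K[0,2],K[1,1]*c[:,1]/c[:,2]+K[1,2]]
E
python3 - <<'E'
from rig import arm
from h import *
t=cv2.imread('pics/top0.png');s=cv2.imread('pics/side0.png')
cv2.imwrite('pics/c1.png',cv2.resize(t[165:265,180:420-10],None,fx=3.4,fy=3.4,interpolation=cv2.INTER_CUBIC)[:600,:800])
cv2.imwrite('pics/c2.png',cv2.resize(s[165:305,250:410],None,fx=4.2,fy=4.2,interpolation=cv2.INTER_CUBIC)[:600,:800])
m=arm.camera_model('top')
for n,p,z in [('lid loose',(348,222),.05),('lid fitted',(214,211),.06),('pot',(303,208),.066),('rail_ref',(262.7,211.8),.024),('yellow',(382,191),.05)]: print(n,onz(m,p,z).round(3))
E
```

```text
lid loose [ 0.465 -0.287  0.05 ]
lid fitted [0.497 0.084 0.06 ]
pot [ 0.504 -0.162  0.066]
rail_ref [ 0.495 -0.045  0.024]
yellow [ 0.552 -0.385  0.05 ]
```

View pics/c1.png

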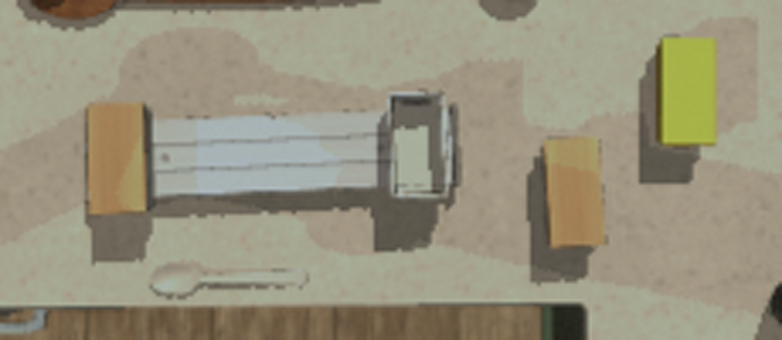

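View pics/c2.png

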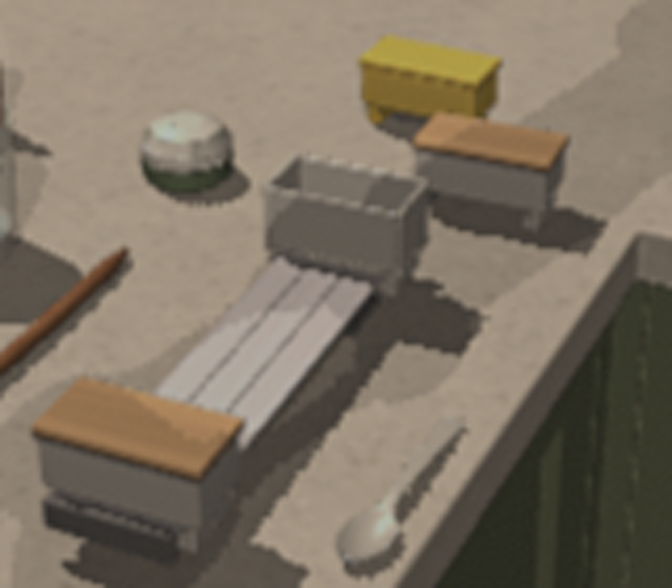

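The crops show the chosen box with a wooden lid and white body. A pale lip shows at its robot-side end, around side view (374,213), and the yellow box at top view (382,191) is a separate thing. Next I measure yaws and plan the first move.

```bash
cat >> h.py <<'E'
def down(yaw,pitch=0.):
    # tool x = -world x (rotated by yaw), tool y = world y, tool z = down; pitch raises box +x end
    B=np.array([[-1,0,0],[0,1,0],[0,0,-1.]])
    return R.from_euler('z',yaw)*R.from_euler('y',-pitch)*R.from_matrix(B)
def rel(s,p,rot):
    r0=Rq(s['ee_rot']);return (r0.inv().apply(np.array(p)-s['eef_pos'])*1000).round(1),(r0.inv()*rot).as_rotvec().round(4)
def fray(m,px):
    K=m['K'];u=np.array([px[0]-K[0,2],px[1]-K[1,2]]);r=np.hypot(*u);a=r/K[0,0]
    d=np.r_[np.sin(a)*u/max(r,1e-9),np.cos(a)];return Rq(m['rotation']).apply(d)
def fonz(m,px,z):
    d=fray(m,px);e=np.array(m['eye']);return e+d*(z-e[2])/d[2]
def fproj(m,P):
    c=Rq(m['rotation']).inv().apply(np.atleast_2d(P)-m['eye']);rr=np.hypot(c[:,0],c[:,1]);a=np.arctan2(rr,c[:,2]);K=m['K']
    return np.c_[K[0,2]+K[0,0]*a*c[:,0]/rr,K[1,2]+K[0,0]*a*c[:,1]/rr]
E
python3 - <<'E'
from rig import arm
from h import *
t=cv2.imread('pics/top0.png');m=arm.camera_model('top')
hsv=cv2.cvtColor(t,cv2.COLOR_BGR2HSV)
for n,(x0,x1,y0,y1),z in [('loose',(330,368,195,250),.05),('fitted',(195,232,185,240),.06)]:
    sub=hsv[y0:y1,x0:x1]
    mk=((sub[...,0]>5)&(sub[...,0]<22)&(sub[...,1]>95)&(sub[...,2]>110)).astype(np.uint8)
    mk=cv2.morphologyEx(mk,cv2.MORPH_OPEN,np.ones((3,3)))
    nn,l,st,_=cv2.connectedComponentsWithStats(mk);k=1+st[1:,4].argmax()
    pts=np.argwhere(l==k)[:,::-1]+[x0,y0]
    W=np.array([onz(m,p,z)[:2] for p in pts],np.float32)*1000
    print(n,len(pts),cv2.minAreaRect(W), W.mean(0))
s=arm.get_state()
print('to rail view',rel(s,[.41,-.04,.25],down(0)))
print('cam axis',Rq(arm.camera_model('wrist')['rotation']).apply([0,0,1]))
E
```

```text
loose 395 ((465.7308044433594, -288.5998840332031), (84.19888305664062, 43.5776481628418), 3.0992023944854736) [ 459.73813 -288.12305]
fitted 430 ((495.96820068359375, 85.31822967529297), (86.08778381347656, 41.206512451171875), 1.0326862335205078) [499.05045  88.24581]
to rail view (array([-395.2, -558.5,   -1.7]), array([-0.    , -0.    , -0.3838]))
cam axis [ 0.24793341 -0.10034154 -0.9635666 ]
```

step_arm(
  rows=[-395, -558, -2, 0, 0, -0.384, 85, -395, -558, -2, 0, 0, -0.384, 85, -395, -558, -2, 0, 0, -0.384, 85, -395, -558, -2, 0, 0, -0.384, 85, -395, -558, -2, 0, 0, -0.384, 85],
  grip_force=40,
)

```text
clock: 1.4
eef_pos: [0.3104, 0.3808, 0.2491]
ee_rot: [0.0, -0.0, 1.0, 0.0]
wrist_force: [1.5, 0.2, 0.6]
width: 0.0849
```

```bash
python3 - <<'E'
from rig import arm
from h import *
s=arm.get_state();print(s['clock'],s['eef_pos'],s['ee_rot'])
print(rel(s,[.41,-.04,.25],down(0)))
E
```

```text
1.4 [0.31038345 0.38078558 0.24911204] [ 2.87036936e-04 -4.89177540e-04  9.99999835e-01  9.38398791e-05]
(array([ -99.2, -420.9,   -0.9]), array([0.0002, 0.0006, 0.001 ]))
```

step_arm(
  rows=[-99, -421, 0, 0, 0, 0, 85, -99, -421, 0, 0, 0, 0, 85, -99, -421, 0, 0, 0, 0, 85, -99, -421, 0, 0, 0, 0, 85, -99, -421, 0, 0, 0, 0, 85],
)

```text
clock: 1.9
eef_pos: [0.3676, 0.1375, 0.2495]
ee_rot: [0.001, -0.0, 1.0, 0.0]
wrist_force: [1.3, 0.8, 0.9]
width: 0.0852
```

step_arm(
  rows=[-38, -180, 0, 0, 0, 0, 85, -38, -180, 0, 0, 0, 0, 85, -38, -180, 0, 0, 0, 0, 85, -38, -180, 0, 0, 0, 0, 85, -38, -180, 0, 0, 0, 0, 85],
)

```text
clock: 2.4
eef_pos: [0.4062, -0.0444, 0.2495]
ee_rot: [0.001, 0.003, 1.0, -0.001]
wrist_force: [0.1, 0.6, -0.2]
width: 0.0852
```

```bash
python3 - <<'E'
from rig import arm
from h import *
s=arm.get_state();print(s['clock'],s['eef_pos'],s['ee_rot'],s['wrist_force'])
m=arm.camera_model('wrist');im=arm.grab_frame('wrist');cv2.imwrite('pics/w1.png',im);print(m)
for q in ['rail_ref','rail','clip_box','box_lip']: print(q,[(d['pixel'],round(d['confidence'],2)) for d in arm.mark_of('wrist',q)][:3])
import pickle;pickle.dump(m,open('w1.pkl','wb'))
E
```

```text
2.4 [ 0.40620446 -0.04438052  0.24947705] [ 5.53557832e-04  2.78237406e-03  9.99995639e-01 -8.20740414e-04] [ 0.11627994  0.64224889 -0.1619443 ]
{'K': array([[309.70691629,   0.        , 318.09768196],
       [  0.        , 309.70691629, 199.60895936],
       [  0.        ,   0.        ,   1.        ]]), 'eye': array([ 0.33837307, -0.04399725,  0.37523014]), 'rotation': array([0.09667085, 0.70227217, 0.69889791, 0.09492237])}
rail_ref [([319.8, 250.2], 0.74)]
rail [([322.1, 245.9], 0.87)]
clip_box [([144.6, 215.2], 0.92), ([50.0, 157.4], 0.59), ([109.2, 263.8], 0.58)]
box_lip [([109.9, 279.9], 0.88), ([141.1, 198.7], 0.79)]
```

View pics/w1.png

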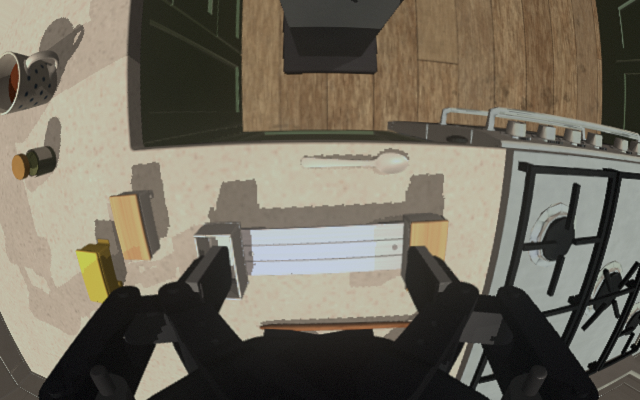

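The wrist view shows the rail from about (245,228)-(405,222) at its near edge down to row ~275. The pot is left, the fitted box right, the loose box at (132,226) and the yellow one at (95,273). I'll zoom to measure the edges.

```bash
python3 - <<'E'
from h import *
im=cv2.imread('pics/w1.png')
cv2.imwrite('pics/w1c.png',cv2.resize(im[205:295,220:420],None,fx=4,fy=4,interpolation=cv2.INTER_CUBIC))
cv2.imwrite('pics/w1b.png',cv2.resize(im[150:310,60:220],None,fx=3.7,fy=3.7,interpolation=cv2.INTER_CUBIC))
E
```

```text
(no output)
```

View pics/w1c.png

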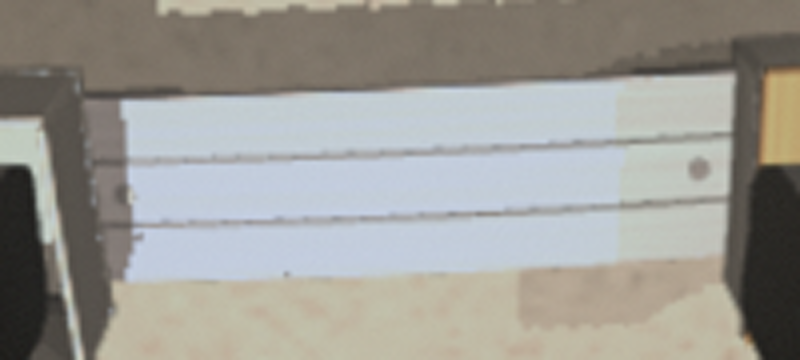

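View pics/w1b.png

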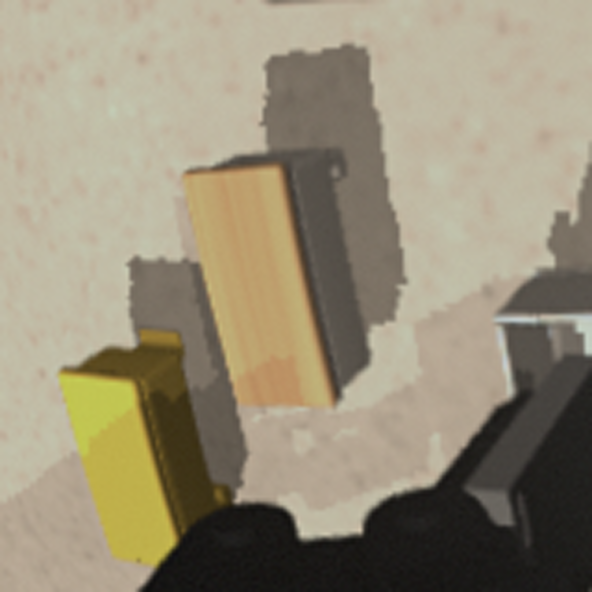

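```bash
python3 - <<'E'
from rig import arm
from h import *
import pickle
m=pickle.load(open('w1.pkl','rb'))
for z in (.018,.024,.030):
    N=[fonz(m,p,z) for p in [(252.5,229.8),(327.5,226.5),(402.5,223.2)]];F=[fonz(m,p,z) for p in [(252.5,275.3),(400,269.5)]]
    print(z,np.round(N,4)[:,:2].tolist(),np.round(F,4)[:,:2].tolist(),'yaw',np.arctan2(-(N[2]-N[0])[0],(N[2]-N[0])[1]),'yawF',np.arctan2(-(F[1]-F[0])[0],(F[1]-F[0])[1]))
C=np.array([(185,173),(282,163),(337,404),(243,404)])/3.7+[60,150]
W=np.array([fonz(m,p,.05)[:2] for p in C]);print(W.round(4).tolist(),W.mean(0))
print(cv2.minAreaRect((W*1000).astype(np.float32)))
s=arm.get_state();print(rel(s,[.466,-.285,.2],down(np.radians(3))))
E
```

```text
0.018 [[0.4769, -0.1277], [0.4723, -0.0337], [0.4692, 0.0608]] [[0.5425, -0.1333], [0.5353, 0.0637]] yaw 0.040727471206603735 yawF 0.03658308699595518
0.024 [[0.4746, -0.1263], [0.4701, -0.0339], [0.467, 0.059]] [[0.5391, -0.1318], [0.532, 0.0619]] yaw 0.04072747120660388 yawF 0.03658308699595524
0.03 [[0.4722, -0.1248], [0.4678, -0.0341], [0.4648, 0.0573]] [[0.5356, -0.1303], [0.5287, 0.0601]] yaw 0.040727471206604034 yawF 0.03658308699595531
[[0.424, -0.3132], [0.4209, -0.2688], [0.5089, -0.2639], [0.5121, -0.3077]] [ 0.46646066 -0.28835903]
((466.48980712890625, -288.2117919921875), (88.59288024902344, 44.49068069458008), 3.573028326034546)
(array([ -60.2, -245.5,   48.9]), array([ 0.0005, -0.0001, -0.0506]))
```

The rail's near edge runs through about (0.470, -0.034) with yaw ≈ 0.039. The loose box centre is (0.466,-0.288) with yaw ≈ 0.06; the lid measures 88.6×44.5 mm, which is plausible for 90×46. Moving over the box.

step_arm(
  rows=[-60, -244, 50, 0, 0, -0.06, 85, -60, -244, 50, 0, 0, -0.06, 85, -60, -244, 50, 0, 0, -0.06, 85, -60, -244, 50, 0, 0, -0.06, 85, -60, -244, 50, 0, 0, -0.06, 85],
)

```text
clock: 3.15
eef_pos: [0.4652, -0.279, 0.2]
ee_rot: [0.0, -0.032, 1.0, 0.0]
wrist_force: [1.2, -0.5, -0.1]
width: 0.0848
```

```bash
python3 - <<'E'
from rig import arm
from h import *
s=arm.get_state();print(s['clock'],s['eef_pos'],s['ee_rot'],s['wrist_force'],s['joint_vel'].round(2))
m=arm.camera_model('wrist');im=arm.grab_frame('wrist');cv2.imwrite('pics/w2.png',im)
for q in ['box_lip','foot','box_press','clip_box']: print(q,[(d['pixel'],round(d['confidence'],2)) for d in arm.mark_of('wrist',q)][:3])
import pickle;pickle.dump(m,open('w2.pkl','wb'))
E
```

```text
3.15 [ 0.46524254 -0.27899772  0.19996889] [ 3.17629340e-04 -3.15249720e-02  9.99502913e-01  4.16290579e-05] [ 1.23876834 -0.50355584 -0.14411047] [-0.65  0.74 -0.57  0.   -0.18 -0.64]
box_lip [([309.0, 153.8], 0.9), ([223.1, 268.3], 0.59)]Traceback (most recent call last):
  File "<stdin>", line 5, in <module>
ValueError: it knows: box_centre, box_lip, box_press, box_seat, clip_box, egg_timer, pepper_grinder, rail, rail_ref, salt_grinder, spice_low, teaspoon, tumbler, wooden_spoon
```

View pics/w2.png

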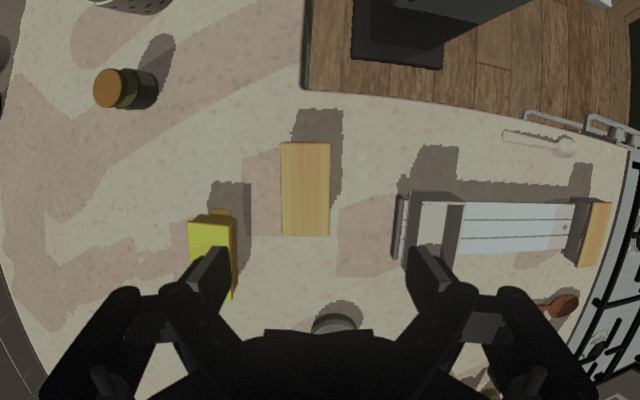

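```bash
python3 - <<'E'
from rig import arm
from h import *
import pickle
m=pickle.load(open('w2.pkl','rb'));im=cv2.imread('pics/w2.png')
hsv=cv2.cvtColor(im,cv2.COLOR_BGR2HSV)
x0,x1,y0,y1=265,350,125,250
sub=hsv[y0:y1,x0:x1];mk=((sub[...,0]>8)&(sub[...,0]<26)&(sub[...,1]>85)&(sub[...,2]>110)).astype(np.uint8)
mk=cv2.morphologyEx(mk,cv2.MORPH_OPEN,np.ones((3,3)))
nn,l,st,_=cv2.connectedComponentsWithStats(mk);k=1+st[1:,4].argmax()
pts=np.argwhere(l==k)[:,::-1]+[x0,y0]
W=np.array([fonz(m,p,.05)[:2] for p in pts],np.float32)*1000
print(st[k],cv2.minAreaRect(W))
mx=W;  # side-edge line fits
o=im.copy();o[y0:y1,x0:x1][l==k]=(255,0,255)
cv2.imwrite('pics/w2c.png',cv2.resize(o[110:260,240:370],None,fx=4,fy=4))
s=arm.get_state();print(s['clock'],s['eef_pos'],Rq(s['ee_rot']).as_matrix().round(3).tolist(),s['joint_vel'].round(2))
E
```

```text
Traceback (most recent call last):
FileNotFoundError: [Errno 2] No such file or directory: 'w2.pkl'
```

```bash
cat > lid.py <<'E'
from rig import arm
from h import *
import sys
n,x0,x1,y0,y1,z=sys.argv[1],*map(int,sys.argv[2:6]),float(sys.argv[6])
m=arm.camera_model('wrist');im=arm.grab_frame('wrist');cv2.imwrite(f'pics/{n}.png',im)
hsv=cv2.cvtColor(im,cv2.COLOR_BGR2HSV)
sub=hsv[y0:y1,x0:x1];mk=((sub[...,0]>8)&(sub[...,0]<26)&(sub[...,1]>85)&(sub[...,2]>110)).astype(np.uint8)
mk=cv2.morphologyEx(mk,cv2.MORPH_OPEN,np.ones((3,3)))
nn,l,st,_=cv2.connectedComponentsWithStats(mk);k=1+st[1:,4].argmax()
pts=np.argwhere(l==k)[:,::-1]+[x0,y0]
W=np.array([fonz(m,p,z)[:2] for p in pts],np.float32)*1000
print(st[k],cv2.minAreaRect(W))
o=im.copy();o[y0:y1,x0:x1][l==k]=(255,0,255)
cv2.imwrite(f'pics/{n}c.png',cv2.resize(o[y0-10:y1+10,x0-10:x1+10],None,fx=4,fy=4))
s=arm.get_state();print(s['clock'],s['eef_pos'],Rq(s['ee_rot']).as_matrix().round(3).tolist(),s['joint_vel'].round(2))
E
python3 lid.py w3 265 350 125 250 0.05
```

```text
[  18   18   51   94 4516] ((465.86297607421875, -291.0761413574219), (88.25013732910156, 45.40562438964844), 3.554178476333618)
3.3 [ 0.46463102 -0.27931854  0.19887779] [[-0.998, -0.059, -0.002], [-0.059, 0.998, 0.001], [0.002, 0.002, -1.0]] [ 0.04 -0.05  0.03  0.02  0.03  0.01]
```

View pics/w3c.png

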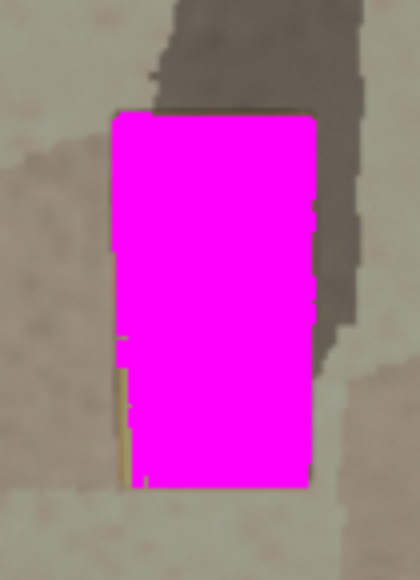

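step_arm(
  rows=[-1, -11.5, 60, 0, 0, -0.003, 85, -1, -11.5, 120, 0, 0, -0.003, 85, -1, -11.5, 150, 0, 0, -0.003, 85, -1, -11.5, 163, 0, 0, -0.003, 85, -1, -11.5, 163, 0, 0, -0.003, 85],
)

```text
clock: 3.8
eef_pos: [0.4643, -0.2871, 0.0353]
ee_rot: [-0.002, -0.033, 0.999, 0.002]
wrist_force: [-0.5, 0.1, 0.6]
width: 0.0851
```

```bash
python3 lid.py w4 225 390 60 330 0.05
```

```text
[   27   125   117   145 12410] ((455.78485107421875, -291.767822265625), (66.93502044677734, 45.17654037475586), 3.0798487663269043)
3.85 [ 0.46623638 -0.2888002   0.03769816] [[-0.998, -0.065, -0.001], [-0.065, 0.998, 0.001], [0.001, 0.001, -1.0]] [-0.01 -0.04 -0.05 -0.   -0.01 -0.  ]
```

View pics/w4.png

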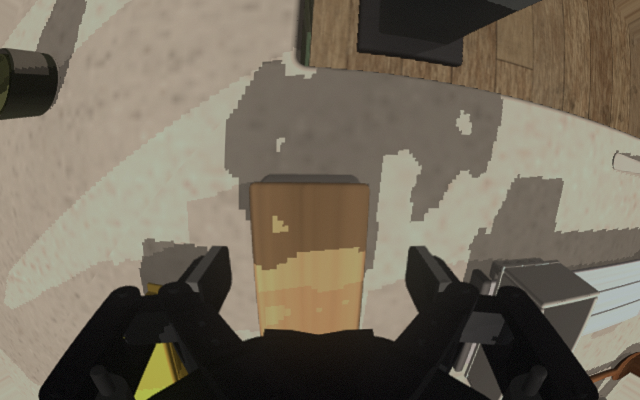

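Box is centred between the fingers within about 3 mm (lid columns 250–369, fingers 230/408). Closing.

step_arm(
  rows=[0, -2.5, 1, 0, 0, 0.005, 60, 0, -2.5, 1, 0, 0, 0.005, 50, 0, -2.5, 1, 0, 0, 0.005, 40, 0, -2.5, 1, 0, 0, 0.005, 40, 0, -2.5, 1, 0, 0, 0.005, 40],
  grip_force=40,
)

```text
clock: 4.35
eef_pos: [0.4679, -0.2938, 0.039]
ee_rot: [0.002, -0.029, 1.0, -0.001]
wrist_force: [0.5, 1.7, 7.5]
width: 0.0453
```

step_arm(
  rows=[0, 0, 0, 0, 0, 0, 40, 0, 0, 0, 0, 0, 0, 40, 0, 0, 0, 0, 0, 0, 40],
)

```text
clock: 4.65
eef_pos: [0.4679, -0.2938, 0.039]
ee_rot: [0.002, -0.029, 1.0, -0.001]
wrist_force: [-0.2, 1.8, 7.0]
width: 0.0454
```

```bash
python3 - <<'E'
from rig import arm
from h import *
s=arm.get_state();print(s['clock'],s['eef_pos'],Rq(s['ee_rot']).as_matrix().round(3).tolist(),s['wrist_force'],s['wrist_torque'],s['width'])
E
python3 lid.py w5 225 390 60 330 0.05
```

```text
4.65 [ 0.46788269 -0.29375867  0.03898568] [[-0.998, -0.058, 0.004], [-0.058, 0.998, -0.002], [-0.004, -0.002, -1.0]] [-0.24423645  1.79138007  6.95462389] [0.31303567 0.00462276 0.03506755] 0.04544295770314202
[   35   116   117   154 14446] ((458.8655090332031, -294.4393310546875), (72.49737548828125, 45.131587982177734), 3.2994930744171143)
4.7 [ 0.46787318 -0.29374591  0.03897426] [[-0.998, -0.058, 0.004], [-0.058, 0.998, -0.002], [-0.004, -0.002, -1.0]] [ 0. -0.  0. -0.  0. -0.]
```

View pics/w5.png

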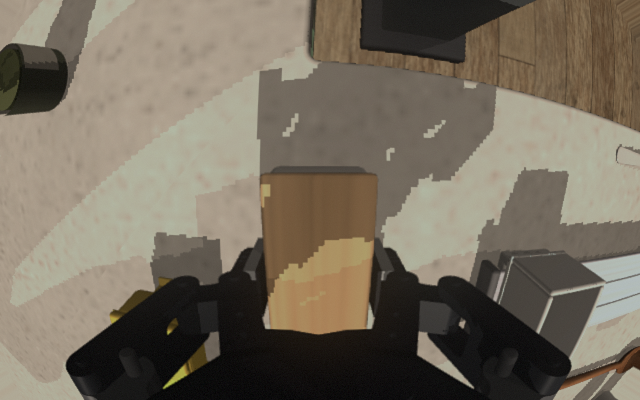

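step_arm(
  rows=[0, 0, -30, 0, 0, 0, 40, 0, 0, -75, 0, 0, 0, 40, 0, 0, -111, 0, 0, 0, 40, 0, 0, -111, 0, 0, 0, 40],
)

```text
clock: 5.1
eef_pos: [0.47, -0.2957, 0.1548]
ee_rot: [0.005, -0.029, 1.0, -0.004]
wrist_force: [0.9, -0.0, -1.3]
width: 0.0452
```

```bash
python3 - <<'E'
from rig import arm
from h import *
s=arm.get_state();print(s['clock'],s['eef_pos'],s['wrist_force'],s['wrist_torque'],s['width'])
print(rel(s,[.535,-.04,.15],down(.039)))
E
```

```text
5.1 [ 0.47004971 -0.29570908  0.15480032] [ 0.93081498 -0.03106891 -1.30449264] [-0.00321825 -0.05179461 -0.04605226] 0.04522921011525663
(array([-79.6, 251.6,   3.5]), array([-0.0083,  0.0106,  0.0189]))
```

step_arm(
  rows=[-80, 252, 3, -0.008, 0.01, 0.019, 40, -80, 252, 3, -0.008, 0.01, 0.019, 40, -80, 252, 3, -0.008, 0.01, 0.019, 40, -80, 252, 3, -0.008, 0.01, 0.019, 40, -80, 252, 3, -0.008, 0.01, 0.019, 40],
)

```text
clock: 5.6
eef_pos: [0.5273, -0.0487, 0.144]
ee_rot: [-0.005, -0.019, 1.0, 0.004]
wrist_force: [0.9, -0.1, -2.0]
width: 0.0452
```

step_arm(
  rows=[0, 0, 0, 0, 0, 0, 40, 0, 0, 0, 0, 0, 0, 40],
)

```text
clock: 5.8
eef_pos: [0.5273, -0.0492, 0.1438]
ee_rot: [-0.006, -0.021, 1.0, 0.004]
wrist_force: [-0.7, 0.5, -1.7]
width: 0.045
```

```bash
python3 - <<'E'
from rig import arm
from h import *
import pickle
s=arm.get_state();print(s['clock'],s['eef_pos'],Rq(s['ee_rot']).as_matrix().round(3).tolist(),s['wrist_force'],s['width'],s['joint_vel'].round(2))
m=arm.camera_model('wrist');im=arm.grab_frame('wrist');cv2.imwrite('pics/w6.png',im);pickle.dump(m,open('w6.pkl','wb'));print(m['eye'])
cv2.imwrite('pics/s6.png',cv2.resize(arm.grab_frame('side')[140:300,230:420],None,fx=3.7,fy=3.7,interpolation=cv2.INTER_CUBIC))
E
```

```text
5.8 [ 0.52726199 -0.04924197  0.14383553] [[-0.999, -0.042, -0.011], [-0.043, 0.999, 0.007], [0.011, 0.008, -1.0]] [-0.65913363  0.45140086 -1.72728737] 0.04499847386862481 [-0.05 -0.    0.   -0.01  0.   -0.  ]
[ 0.46106909 -0.05324249  0.27041486]
```

View pics/w6.png

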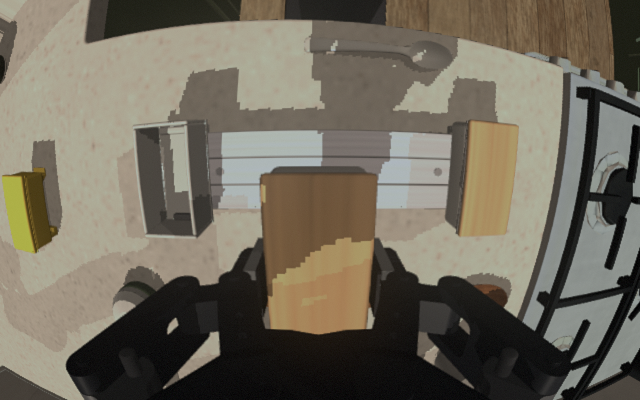

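View pics/s6.png

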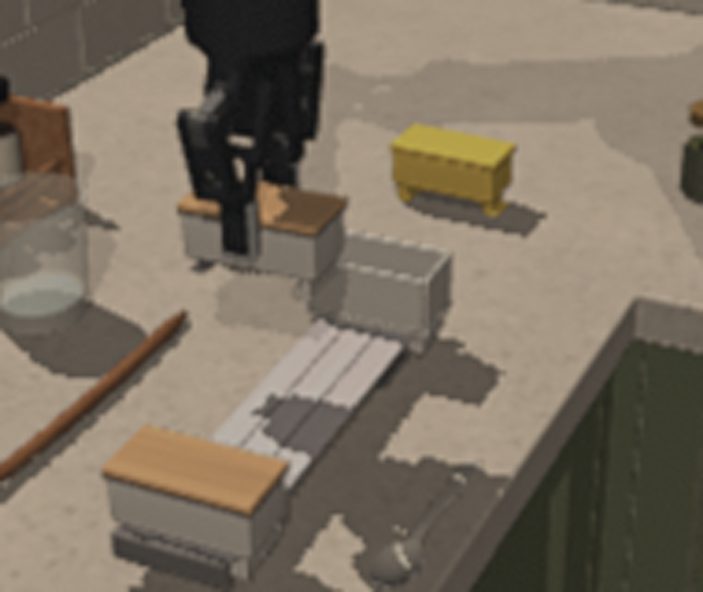

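The side crop shows a dark foot at the far end (203,263) and a pale lip at the robot end (300,285), so the orientation is right. Now I'll measure the rail's near edge from above.

```bash
python3 - <<'E'
from h import *
im=cv2.imread('pics/w6.png')
cv2.imwrite('pics/w6c.png',cv2.resize(im[110:230,200:470],None,fx=2.9,fy=2.9,interpolation=cv2.INTER_CUBIC))
g=cv2.cvtColor(im,cv2.COLOR_BGR2GRAY).astype(float)
for x in (225,250,275,300,400,425,440):
    c=g[110:230,x-1:x+2].mean(1);d=np.diff(c);k=np.argsort(-abs(d))[:7];print(x,sorted([(int(110+i),int(d[i])) for i in k]))
E
```

```text
225 [(131, 38), (132, 36), (156, -29), (158, 49), (183, -27), (185, 36), (207, -25)]
250 [(110, -24), (130, 34), (131, 36), (155, -28), (157, 34), (182, -28), (185, 28)]
275 [(129, 16), (130, 55), (155, -27), (157, 48), (166, -35), (167, -49), (168, -18)]
300 [(129, 36), (130, 37), (154, -22), (155, -26), (157, 37), (165, -71), (166, -35)]
400 [(131, 68), (156, -29), (158, 37), (182, -37), (183, -33), (184, 33), (185, 36)]
425 [(110, -34), (132, 59), (156, -33), (157, -29), (158, 37), (183, -55), (185, 46)]
440 [(112, -29), (133, 66), (157, -32), (159, 49), (183, -66), (185, 45), (207, -33)]
```

View pics/w6c.png

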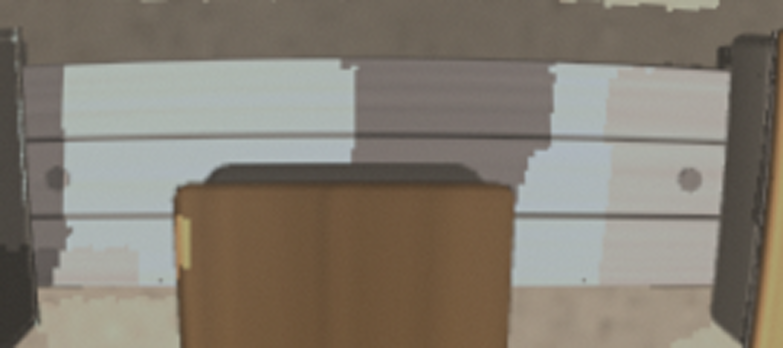

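```bash
python3 - <<'E'
from h import *
import pickle
m=pickle.load(open('w6.pkl','rb'))
near=[(225,132.0),(250,131.1),(275,130.4),(300,130.1),(400,131.5),(425,132.5),(440,133.4)]
far=[(225,207.7),(440,207.7)]
lidn=[(265,175.),(372,175.)]
for z in (.018,.024,.03):
    N=np.array([fonz(m,p,z) for p in near]);F=np.array([fonz(m,p,z) for p in far])
    a=np.polyfit(N[:,1],N[:,0],1);b=np.polyfit(F[:,1],F[:,0],1)
    print(z,'near x@-.04',np.polyval(a,-.04).round(4),'yaw',-a[0].round(4),'far',np.polyval(b,-.04).round(4),-b[0].round(4),'resid',(N[:,0]-np.polyval(a,N[:,1])).round(4))
# pot inner top corner, box inner
print(fonz(m,(210,150),.024),fonz(m,(450,150),.024))
E
```

```text
0.018 near x@-.04 0.4692 yaw 0.0436 far 0.535 0.0399 resid [-0.0001  0.      0.      0.0001  0.     -0.0001 -0.    ]
0.024 near x@-.04 0.469 yaw 0.0436 far 0.5333 0.0399 resid [-0.0001  0.      0.      0.0001  0.     -0.0001 -0.    ]
0.03 near x@-.04 0.4688 yaw 0.0436 far 0.5315 0.0399 resid [-0.0001  0.      0.      0.0001  0.     -0.0001 -0.    ]
[ 0.48761984 -0.1397182   0.024     ] [0.47821438 0.06148519 0.024     ]
```

```bash
cat >> h.py <<'E'
YAW=.042; REF=np.array([.501,-.0387,.024])
TB=np.array([.0007,0,.007])  # tcp in box_centre frame
OFF=.004
LIP=np.array([-.028,0,-.024])
def tgt(lx,lz,pitch,ly=0.):
    rb=R.from_euler('z',YAW)*R.from_euler('y',-pitch)
    p=REF+R.from_euler('z',YAW).apply([lx,ly,lz])
    c=p-rb.apply(LIP)
    return c+rb.apply(TB), down(YAW,pitch+OFF)
def now(s):
    r=Rq(s['ee_rot']);rt=R.from_euler('z',YAW).inv()*r
    tz=rt.apply([0,0,1]);pitch=np.arcsin(tz[0])-OFF
    ty=rt.apply([0,1,0])
    rb=r*down(0,OFF).inv()
    lip=R.from_euler('z',YAW).inv().apply(s['eef_pos']-rb.apply(TB)+rb.apply(LIP)-REF)
    f=R.from_euler('z',YAW).inv().apply(s['wrist_force'])
    return 'clk %.2f pitch %.4f roll %.4f yawerr %.4f lip %s F %s'%(s['clock'],pitch,ty[2],np.arctan2(-ty[0],ty[1]),(lip*1000).round(2),f.round(1))
E
python3 - <<'E'
from rig import arm
from h import *
s=arm.get_state();print(now(s));p,r=tgt(-.038,.010,.22);print(p);print(rel(s,p,r))
E
```

```text
clk 5.90 pitch -0.0150 roll 0.0075 yawerr -0.0030 lip [ -3.59 -13.18  89.38] F [ 0.3  1.  -1.9]
[ 0.48425792 -0.03940358  0.07051601]
(array([41.6, 12.8, 74. ]), array([ 0.0072, -0.235 , -0.0038]))
```

step_arm(
  rows=[30, 12.8, 20, 0.007, -0.12, -0.004, 40, 41.6, 12.8, 45, 0.007, -0.235, -0.004, 40, 41.6, 12.8, 60, 0.007, -0.235, -0.004, 40, 41.6, 12.8, 60, 0.007, -0.235, -0.004, 40, 41.6, 12.8, 60, 0.007, -0.235, -0.004, 40],
)

```text
clock: 6.4
eef_pos: [0.4862, -0.0404, 0.086]
ee_rot: [0.113, -0.02, 0.993, 0.002]
wrist_force: [0.4, -0.2, -1.3]
width: 0.0452
```

```bash
python3 - <<'E'
from rig import arm
from h import *
s=arm.get_state();print(now(s));p,r=tgt(-.038,.010,.22);print(rel(s,p,r))
im=arm.grab_frame('wrist');cv2.imwrite('pics/w7.png',im)
E
```

```text
clk 6.40 pitch 0.2227 roll -0.0001 yawerr -0.0019 lip [-36.03  -1.02  25.41] F [ 0.4 -0.2 -1.3]
(array([ 5.3,  1.1, 14.7]), array([-0.0005,  0.0027, -0.0019]))
```

View pics/w7.png

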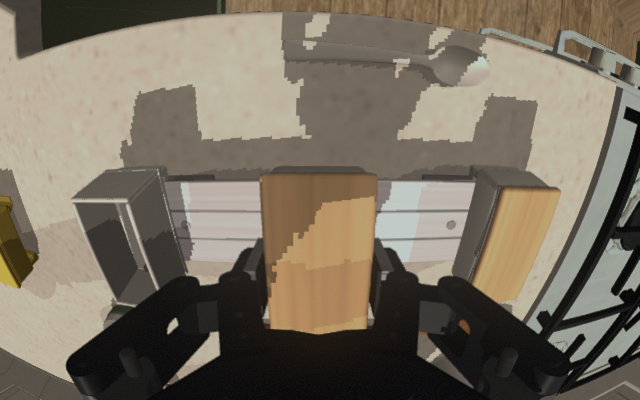

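step_arm(
  rows=[5.3, 1, 14.7, 0, 0.003, -0.002, 40, 5.3, 1, 14.7, 0, 0.003, -0.002, 40, 5.3, 1, 14.7, 0, 0.003, -0.002, 40],
)

```text
clock: 6.75
eef_pos: [0.4848, -0.0384, 0.0709]
ee_rot: [0.112, -0.022, 0.994, 0.002]
wrist_force: [-0.4, -0.5, -2.0]
width: 0.0452
```

```bash
python3 - <<'E'
from rig import arm
from h import *
s=arm.get_state();print(now(s),s['joint_vel'].round(3))
for lz in (.004,0,-.006):
    p,r=tgt(-.038,lz,.22);print(lz,rel(s,p,r))
im=arm.grab_frame('side');cv2.imwrite('pics/s8.png',cv2.resize(im[140:300,230:420],None,fx=3.7,fy=3.7,interpolation=cv2.INTER_CUBIC))
E
```

```text
clk 6.75 pitch 0.2197 roll -0.0003 yawerr 0.0021 lip [-37.4    0.91  10.37] F [-0.4 -0.4 -2. ] [ 0.004 -0.004  0.012  0.001 -0.003  0.001]
0.004 (array([ 2. , -1. ,  6.1]), array([ 0.0001, -0.0003,  0.0021]))
0 (array([ 2.9, -1. , 10. ]), array([ 0.0001, -0.0003,  0.0021]))
-0.006 (array([ 4.2, -1. , 15.8]), array([ 0.0001, -0.0003,  0.0021]))
```

View pics/s8.png

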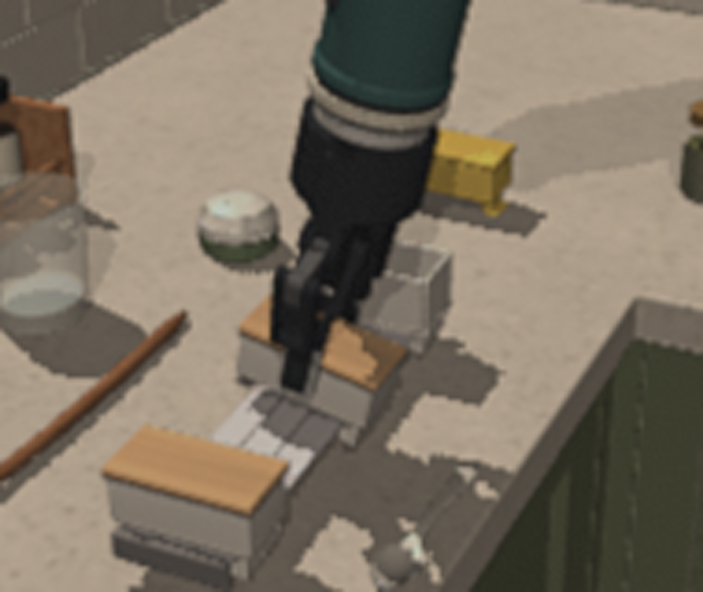

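step_arm(
  rows=[2, -1, 6, 0, 0, 0.002, 40, 2.9, -1, 10, 0, 0, 0.002, 40, 2.9, -1, 10, 0, 0, 0.002, 40],
)

```text
clock: 7.1
eef_pos: [0.4827, -0.0391, 0.059]
ee_rot: [0.111, -0.021, 0.994, 0.003]
wrist_force: [-0.7, 1.3, 1.0]
width: 0.045
```

step_arm(
  rows=[0.22, 0, 1, 0, 0, 0, 40, 0.44, 0, 2, 0, 0, 0, 40, 0.44, 0, 2, 0, 0, 0, 40],
)

```text
clock: 7.4
eef_pos: [0.4829, -0.0391, 0.0581]
ee_rot: [0.111, -0.021, 0.994, 0.003]
wrist_force: [-6.8, -0.5, 11.7]
width: 0.0449
```

step_arm(
  rows=[0.22, 0, 1, 0, 0, 0, 40, 0.44, 0, 2, 0, 0, 0, 40, 0.44, 0, 2, 0, 0, 0, 40],
)

```text
clock: 7.7
eef_pos: [0.4832, -0.0391, 0.0574]
ee_rot: [0.111, -0.021, 0.994, 0.003]
wrist_force: [-14.2, -0.2, 24.2]
width: 0.0454
```

```bash
python3 - <<'E'
from rig import arm
from h import *
s=arm.get_state();print(now(s),s['wrist_torque'])
E
```

```text
clk 7.70 pitch 0.2190 roll 0.0002 yawerr 0.0009 lip [-39.06   0.32  -3.08] F [-14.2   0.4  24.2] [0.05981267 0.96875246 0.05702068]
```

Contact is made with the near edge; the torque sign fits the edge, not the foot. I overshot to about 26 N, so I'm backing off now and will use finer steps.

step_arm(
  rows=[0, 0, -2, 0, 0, 0, 40, 0, 0, -4, 0, 0, 0, 40, 0, 0, -4, 0, 0, 0, 40],
)

```text
clock: 8.0
eef_pos: [0.4815, -0.0389, 0.0588]
ee_rot: [0.111, -0.021, 0.994, 0.003]
wrist_force: [0.6, -0.3, -0.6]
width: 0.0453
```

```bash
python3 - <<'E'
from rig import arm
from h import *
s=arm.get_state();print(now(s),s['wrist_torque'],s['eef_pos'],s['width'])
im=arm.grab_frame('wrist');cv2.imwrite('pics/w9.png',im)
E
```

```text
clk 8.00 pitch 0.2180 roll 0.0005 yawerr 0.0005 lip [-40.81   0.59  -1.64] F [ 0.6 -0.3 -0.6] [ 0.01061296 -0.04139511  0.00883007] [ 0.48149494 -0.03893458  0.05882919] 0.04534398237415582
```

View pics/w9.png

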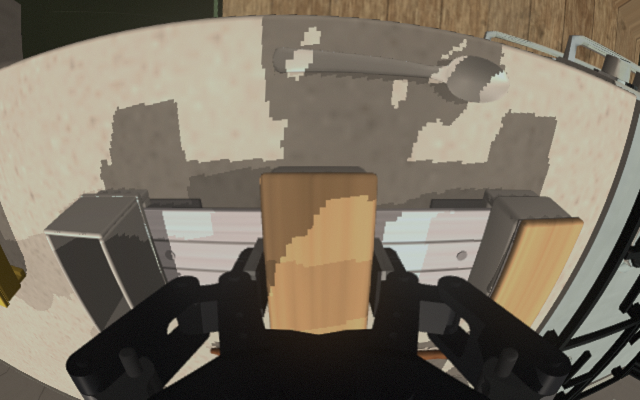

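step_arm(
  rows=[-2, 0, 0, 0, 0, 0, 40, -4, 0, 0, 0, 0, 0, 40, -5, 0, 0, 0, 0, 0, 40, -5, 0, 0, 0, 0, 0, 40],
)

```text
clock: 8.45
eef_pos: [0.4866, -0.0387, 0.0596]
ee_rot: [0.11, -0.021, 0.994, 0.003]
wrist_force: [-1.0, 0.3, -1.9]
width: 0.0451
```

```bash
python3 - <<'E'
from rig import arm
from h import *
s=arm.get_state();print(now(s),s['wrist_torque'],s['eef_pos'],s['width'])
E
```

```text
clk 8.45 pitch 0.2175 roll 0.0007 yawerr 0.0005 lip [-35.77   0.58  -0.84] F [-1.   0.3 -1.9] [-0.04732156  0.18351923 -0.02584965] [ 0.48655558 -0.03873919  0.05961924] 0.04512589207848163
```

step_arm(
  rows=[0, 0, 0.5, 0, 0, 0, 40, 0, 0, 0.5, 0, 0, 0, 40],
)

```text
clock: 8.65
eef_pos: [0.4864, -0.0388, 0.0591]
ee_rot: [0.11, -0.021, 0.994, 0.003]
wrist_force: [0.9, -0.6, -1.5]
width: 0.0452
```

step_arm(
  rows=[0, 0, 0.5, 0, 0, 0, 40, 0, 0, 0.5, 0, 0, 0, 40],
)

```text
clock: 8.85
eef_pos: [0.4867, -0.0388, 0.0589]
ee_rot: [0.111, -0.021, 0.994, 0.003]
wrist_force: [-1.1, 0.2, 0.3]
width: 0.0452
```

step_arm(
  rows=[0, 0, -0.6, 0, 0, 0, 40, -2, 0, -0.6, 0, 0, 0, 40, -4, 0, -0.6, 0, 0, 0, 40, -4, 0, -0.6, 0, 0, 0, 40],
)

```text
clock: 9.25
eef_pos: [0.4911, -0.0387, 0.0607]
ee_rot: [0.111, -0.021, 0.994, 0.003]
wrist_force: [-0.6, -0.4, -2.2]
width: 0.0451
```

```bash
python3 - <<'E'
from rig import arm
from h import *
s=arm.get_state();print(now(s),s['wrist_torque'],s['eef_pos'],s['width'])
E
```

```text
clk 9.25 pitch 0.2187 roll 0.0004 yawerr 0.0004 lip [-31.19   0.44   0.21] F [-0.7 -0.3 -2.2] [-0.03812621  0.12384575  0.0557998 ] [ 0.49108934 -0.03868566  0.06069676] 0.04514739271465403
```

step_arm(
  rows=[-1, 0, 0, 0, 0, 0, 40, -2, 0, 0, 0, 0, 0, 40, -2, 0, 0, 0, 0, 0, 40],
)

```text
clock: 9.55
eef_pos: [0.4926, -0.0386, 0.0609]
ee_rot: [0.111, -0.021, 0.994, 0.003]
wrist_force: [-0.7, 0.8, -2.0]
width: 0.0453
```

step_arm(
  rows=[-0.7, 0, 0, 0, 0, 0, 40, -1.5, 0, 0, 0, 0, 0, 40, -1.5, 0, 0, 0, 0, 0, 40],
)

```text
clock: 9.85
eef_pos: [0.4939, -0.0385, 0.0611]
ee_rot: [0.111, -0.021, 0.994, 0.003]
wrist_force: [0.2, 0.8, -1.9]
width: 0.0449
```

```bash
python3 - <<'E'
from rig import arm
from h import *
s=arm.get_state();print(now(s),s['wrist_torque'],s['eef_pos'],s['width'])
E
```

```text
clk 9.85 pitch 0.2179 roll 0.0006 yawerr 0.0004 lip [-28.39   0.52   0.66] F [ 0.2  0.8 -1.9] [0.0443638  0.1558217  0.01602075] [ 0.49391864 -0.03848581  0.06112574] 0.04493283792370946
```

step_arm(
  rows=[-0.7, 0, 0, 0, 0, 0, 40, -1.2, 0, 0, 0, 0, 0, 40, -1.2, 0, 0, 0, 0, 0, 40],
)

```text
clock: 10.15
eef_pos: [0.4947, -0.0384, 0.0612]
ee_rot: [0.11, -0.021, 0.994, 0.003]
wrist_force: [-0.2, -0.2, -3.3]
width: 0.0456
```

step_arm(
  rows=[-0.7, 0, 0, 0, 0, 0, 40, -1.2, 0, 0, 0, 0, 0, 40, -1.2, 0, 0, 0, 0, 0, 40],
)

```text
clock: 10.45
eef_pos: [0.4953, -0.0383, 0.0611]
ee_rot: [0.11, -0.021, 0.994, 0.003]
wrist_force: [-2.2, -1.2, -2.8]
width: 0.045
```

```bash
python3 - <<'E'
from rig import arm
from h import *
s=arm.get_state();print(now(s),s['wrist_torque'],s['eef_pos'],s['width'])
im=arm.grab_frame('wrist');cv2.imwrite('pics/w10.png',im)
im=arm.grab_frame('side');cv2.imwrite('pics/s10.png',cv2.resize(im[170:290,260:400],None,fx=5,fy=5,interpolation=cv2.INTER_CUBIC))
E
```

```text
clk 10.45 pitch 0.2159 roll 0.0008 yawerr 0.0006 lip [-27.06   0.65   0.7 ] F [-2.3 -1.1 -2.8] [-0.13306272  0.73197418  0.01950632] [ 0.49530977 -0.03830725  0.06112598] 0.0450011316846377
```

View pics/s10.png

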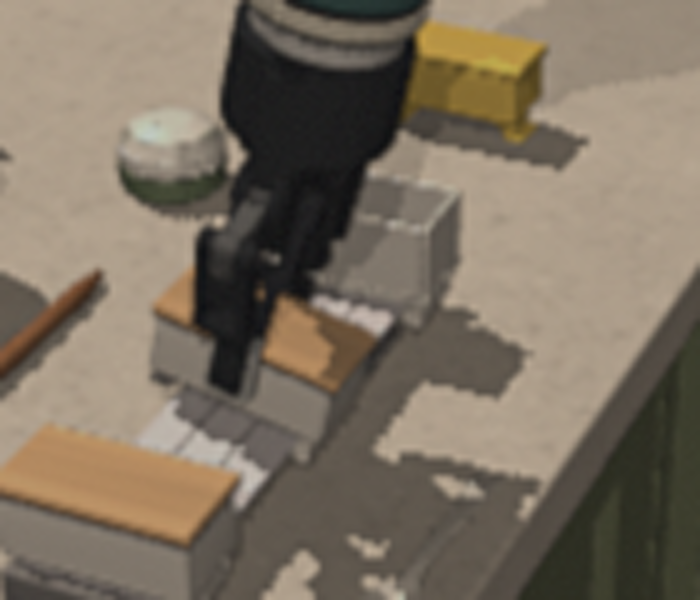

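View pics/w10.png

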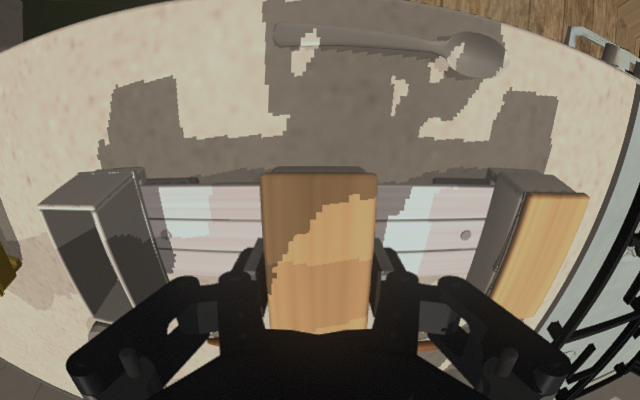

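Lip is at -27 mm with a light contact force, and the side view shows the lip at the rail edge (300,455) with the foot end raised. So it's hooked. Next I lower the foot end slightly about the lip before letting go.

```bash
python3 - <<'E'
from rig import arm
from h import *
s=arm.get_state();print(now(s),s['wrist_torque'])
for l in [(-.0275,.0003,.19),(-.0275,.0000,.17)]:
    p,r=tgt(*l,ly=.0006);print(rel(s,p,r))
E
```

```text
clk 10.55 pitch 0.2160 roll 0.0008 yawerr 0.0006 lip [-27.08   0.64   0.68] F [-4.  -1.6 -3.9] [-0.16307557  0.73882664 -0.03243015]
(array([-0.3, -0. ,  1. ]), array([0.0009, 0.026 , 0.0004]))
(array([-0.8, -0. ,  1.9]), array([0.0009, 0.046 , 0.0004]))
```

step_arm(
  rows=[-0.1, 0, 0.5, 0, 0.013, 0, 40, -0.3, 0, 1, 0, 0.026, 0, 40, -0.3, 0, 1, 0, 0.026, 0, 40],
)

```text
clock: 10.85
eef_pos: [0.4963, -0.0383, 0.0603]
ee_rot: [0.097, -0.021, 0.995, 0.002]
wrist_force: [-4.6, -0.7, -3.1]
width: 0.0454
```

```bash
python3 - <<'E'
from rig import arm
from h import *
s=arm.get_state();print(now(s),s['wrist_torque'])
E
```

```text
clk 10.85 pitch 0.1896 roll 0.0008 yawerr 0.0006 lip [-27.02   0.65   0.49] F [-4.7 -0.5 -3.1] [-0.02710832  0.92082062 -0.02901714]
```

step_arm(
  rows=[0.3, 0, 0.9, 0, 0.01, 0, 40, 0.3, 0, 1.2, 0, 0.02, 0, 40, 0.3, 0, 1.2, 0, 0.02, 0, 40],
)

```text
clock: 11.15
eef_pos: [0.497, -0.0383, 0.0597]
ee_rot: [0.088, -0.021, 0.996, 0.002]
wrist_force: [-3.7, 1.0, -0.7]
width: 0.0452
```

```bash
python3 - <<'E'
from rig import arm
from h import *
s=arm.get_state();print(now(s),s['wrist_torque'])
E
```

```text
clk 11.15 pitch 0.1716 roll 0.0007 yawerr 0.0004 lip [-26.98   0.59   0.24] F [-3.7  1.1 -0.7] [0.12444721 0.8770276  0.02008834]
```

step_arm(
  rows=[0, 0, -1, 0, 0, 0, 40, 0, 0, -2, 0, 0, 0, 40, 0, 0, -2, 0, 0, 0, 40],
)

```text
clock: 11.45
eef_pos: [0.4962, -0.0383, 0.0608]
ee_rot: [0.088, -0.021, 0.996, 0.002]
wrist_force: [2.2, -0.1, -14.1]
width: 0.0449
```

```bash
python3 - <<'E'
from rig import arm
from h import *
s=arm.get_state();print(now(s),s['wrist_torque'])
E
```

```text
clk 11.45 pitch 0.1723 roll 0.0005 yawerr 0.0002 lip [-27.71   0.57   1.29] F [  2.2  -0.2 -14.1] [ 0.06623172 -0.3403685   0.00371001]
```

Lifting 2 mm meets 12 N of resistance, so the lip is firmly under the flange and the rail top is about +5 mm. Easing back and releasing.

step_arm(
  rows=[0, 0, 1.5, 0, 0, 0, 40, 0, 0, 2, 0, 0, 0, 40, 0, 0, 2, 0, 0, 0, 48, 0, 0, 2, 0, 0, 0, 75, 0, 0, 2, 0, 0, 0, 75],
)

```text
clock: 11.95
eef_pos: [0.4985, -0.0387, 0.0611]
ee_rot: [0.09, -0.021, 0.996, 0.002]
wrist_force: [-0.4, 0.7, 1.0]
width: 0.0743
```

step_arm(
  rows=[0, 0, 0, 0, 0, 0, 75, 0, 0, 0, 0, 0, 0, 75],
)

```text
clock: 12.15
eef_pos: [0.4972, -0.0385, 0.06]
ee_rot: [0.088, -0.021, 0.996, 0.002]
wrist_force: [0.6, 0.3, 0.3]
width: 0.0751
```

```bash
python3 - <<'E'
from rig import arm
from h import *
s=arm.get_state();print(now(s),s['wrist_torque'],s['width'],s['eef_pos'])
im=arm.grab_frame('wrist');cv2.imwrite('pics/w11.png',im)
im=arm.grab_frame('side');cv2.imwrite('pics/s11.png',cv2.resize(im[170:290,260:400],None,fx=5,fy=5,interpolation=cv2.INTER_CUBIC))
E
```

```text
clk 12.15 pitch 0.1730 roll 0.0003 yawerr 0.0004 lip [-26.72   0.39   0.53] F [0.6 0.3 0.3] [ 0.01116959  0.06199103 -0.03269662] 0.07510977485999895 [ 0.497202   -0.03847392  0.06000445]
```

View pics/s11.png

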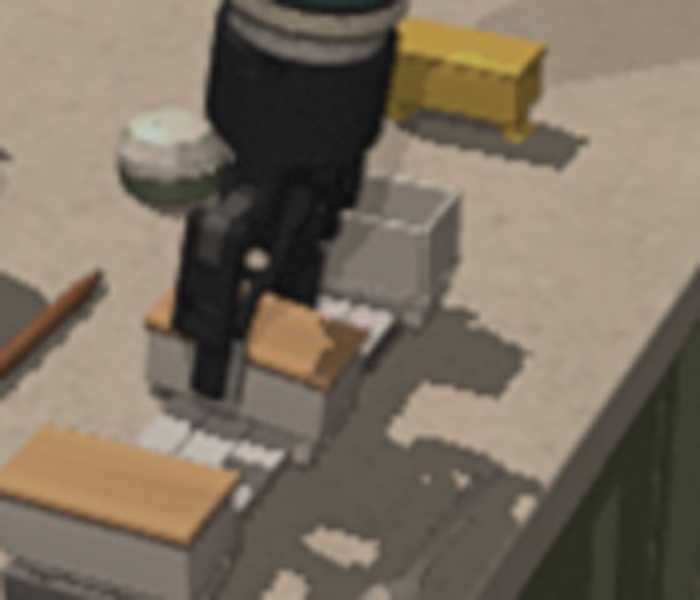

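View pics/w11.png

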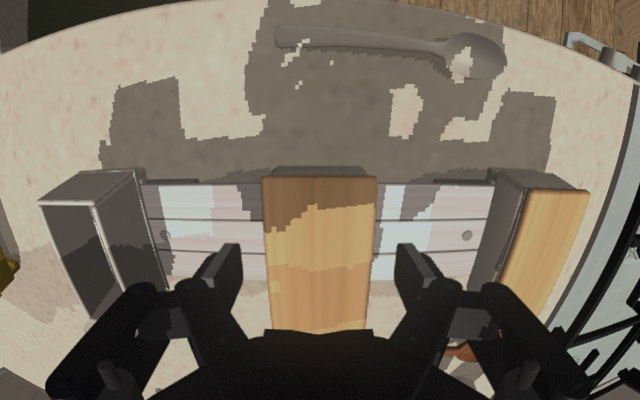

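step_arm(
  rows=[0, 0, -20, 0, 0, 0, 75, 0, 0, -50, 0, 0, 0, 75, 0, 0, -80, 0, 0, 0, 75, 0, 0, -80, 0, 0, 0, 40, 0, 0, -80, 0, 0, 0, 0],
)

```text
clock: 12.75
eef_pos: [0.4833, -0.0391, 0.1391]
ee_rot: [0.089, -0.021, 0.996, 0.002]
wrist_force: [0.1, -0.1, 0.0]
width: 0.0472
```

```bash
python3 - <<'E'
from rig import arm
from h import *
s=arm.get_state();print(now(s),s['width'],s['eef_pos'])
rt=R.from_euler('z',YAW)
p=REF+rt.apply([.023,0.0006,.086]);print(p,rel(s,p,down(YAW)))
im=arm.grab_frame('wrist');cv2.imwrite('pics/w12.png',im)
E
```

```text
clk 12.75 pitch 0.1740 roll 0.0001 yawerr 0.0004 lip [-40.62   0.33  79.61] F [ 0.1 -0.1  0. ] 0.04722917340853448 [ 0.4832754  -0.03910705  0.13911302]
[ 0.52395452 -0.03713481  0.11      ] (array([-34.9,   0.2,  35.9]), array([1.00e-04, 1.78e-01, 4.00e-04]))
```

View pics/w12.png

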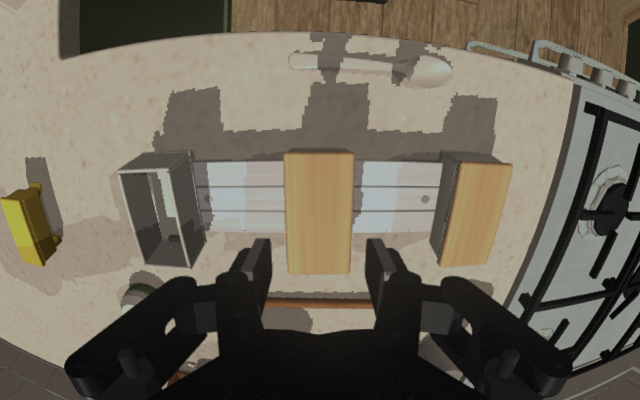

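The box stays hooked and square on the rail, lid (285–355, 150–275). Moving over the foot end with closed fingers.

step_arm(
  rows=[-20, 0, 0, 0, 0.1, 0, 0, -35, 0, 10, 0, 0.178, 0, 0, -35, 0, 20, 0, 0.178, 0, 0, -35, 0, 25, 0, 0.178, 0, 0, -35, 0, 25, 0, 0.178, 0, 0],
)

```text
clock: 13.3
eef_pos: [0.5189, -0.037, 0.117]
ee_rot: [-0.004, -0.021, 1.0, 0.001]
wrist_force: [0.0, 0.2, -0.5]
width: 0.0002
```

step_arm(
  rows=[0, 0, 0, 0, 0, 0, 0, 0, 0, 0, 0, 0, 0, 0],
)

```text
clock: 13.5
eef_pos: [0.5207, -0.0374, 0.12]
ee_rot: [-0.001, -0.021, 1.0, 0.0]
wrist_force: [-0.1, -0.8, -0.3]
width: -0.0002
```

```bash
python3 - <<'E'
from rig import arm
from h import *
s=arm.get_state();print(now(s),s['width'],s['eef_pos'])
rt=R.from_euler('z',YAW)
p=REF+rt.apply([.023,0.0006,.086]);print(p,rel(s,p,down(YAW)))
print('tcp rail',rt.inv().apply(s['eef_pos']-REF))
im=arm.grab_frame('side');cv2.imwrite('pics/s13.png',cv2.resize(im[170:290,260:400],None,fx=5,fy=5,interpolation=cv2.INTER_CUBIC))
E
```

```text
clk 13.50 pitch -0.0058 roll 0.0005 yawerr 0.0001 lip [-9.1   0.47 65.16] F [-0.2 -0.8 -0.3] -0.0001737253698065996 [ 0.52074    -0.03741489  0.11999276]
[ 0.52395452 -0.03713481  0.11      ] (array([-3.2,  0.1, 10. ]), array([ 0.0005, -0.0018,  0.0001]))
tcp rail [0.01977655 0.00045514 0.09599276]
```

View pics/s13.png

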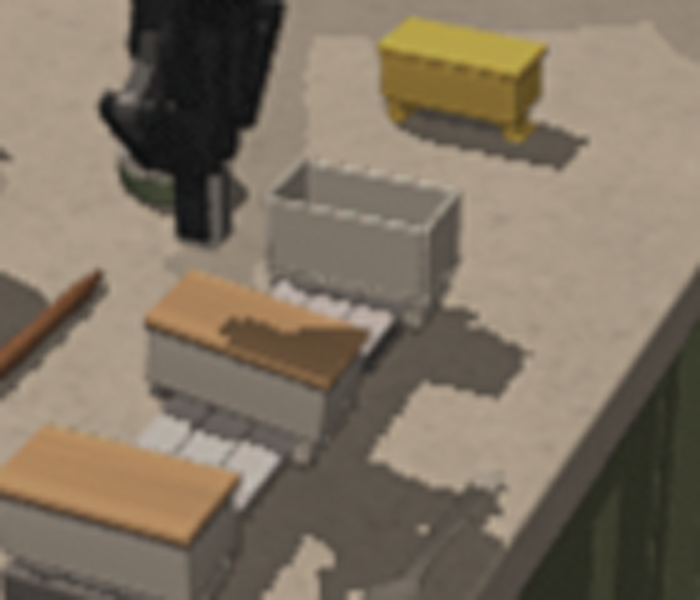

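step_arm(
  rows=[-3, 0, 8, 0, 0, 0, 0, -3, 0, 18, 0, 0, 0, 0, -3, 0, 20, 0, 0, 0, 0, -3, 0, 20, 0, 0, 0, 0],
)

```text
clock: 13.95
eef_pos: [0.5235, -0.0371, 0.0987]
ee_rot: [-0.002, -0.021, 1.0, 0.0]
wrist_force: [0.6, 0.7, 0.4]
width: -0.0003
```

step_arm(
  rows=[0, 0, 1, 0, 0, 0, 0, 0, 0, 2, 0, 0, 0, 0, 0, 0, 2, 0, 0, 0, 0],
)

```text
clock: 14.25
eef_pos: [0.5245, -0.0372, 0.0979]
ee_rot: [-0.001, -0.021, 1.0, 0.0]
wrist_force: [0.6, -0.3, 0.2]
width: -0.0001
```

step_arm(
  rows=[0, 0, 1, 0, 0, 0, 0, 0, 0, 2, 0, 0, 0, 0, 0, 0, 2, 0, 0, 0, 0],
)

```text
clock: 14.55
eef_pos: [0.5243, -0.0372, 0.0957]
ee_rot: [-0.001, -0.021, 1.0, 0.0]
wrist_force: [-0.4, -0.3, 0.1]
width: -0.0
```

step_arm(
  rows=[0, 0, 1, 0, 0, 0, 0, 0, 0, 1.5, 0, 0, 0, 0, 0, 0, 1.5, 0, 0, 0, 0],
)

```text
clock: 14.85
eef_pos: [0.5244, -0.0372, 0.0942]
ee_rot: [-0.001, -0.021, 1.0, 0.0]
wrist_force: [-0.4, 0.1, 0.6]
width: -0.0001
```

step_arm(
  rows=[0, 0, 1, 0, 0, 0, 0, 0, 0, 1.5, 0, 0, 0, 0, 0, 0, 1.5, 0, 0, 0, 0],
)

```text
clock: 15.15
eef_pos: [0.5243, -0.0372, 0.0927]
ee_rot: [-0.001, -0.021, 1.0, 0.0]
wrist_force: [-0.2, 0.2, 0.3]
width: -0.0001
```

step_arm(
  rows=[0, 0, 1, 0, 0, 0, 0, 0, 0, 1.5, 0, 0, 0, 0, 0, 0, 1.5, 0, 0, 0, 0],
)

```text
clock: 15.45
eef_pos: [0.5243, -0.0372, 0.0912]
ee_rot: [-0.001, -0.021, 1.0, 0.0]
wrist_force: [0.7, -0.5, -0.4]
width: 0.0001
```

step_arm(
  rows=[0, 0, 1, 0, 0, 0, 0, 0, 0, 1.5, 0, 0, 0, 0, 0, 0, 1.5, 0, 0, 0, 0],
)

```text
clock: 15.75
eef_pos: [0.5245, -0.0372, 0.0899]
ee_rot: [-0.001, -0.021, 1.0, 0.0]
wrist_force: [-0.6, 0.3, 0.7]
width: -0.0002
```

step_arm(
  rows=[0, 0, 1, 0, 0, 0, 0, 0, 0, 1, 0, 0, 0, 0, 0, 0, 1, 0, 0, 0, 0],
)

```text
clock: 16.05
eef_pos: [0.5249, -0.0372, 0.0892]
ee_rot: [-0.001, -0.021, 1.0, 0.0]
wrist_force: [0.9, 0.1, 1.7]
width: 0.0001
```

```bash
python3 - <<'E'
from rig import arm
from h import *
s=arm.get_state();print(s['eef_pos'],s['wrist_force'],s['wrist_torque'])
im=arm.grab_frame('side');cv2.imwrite('pics/s14.png',cv2.resize(im[170:290,260:400],None,fx=5,fy=5,interpolation=cv2.INTER_CUBIC))
E
```

```text
[ 0.52490357 -0.03723158  0.08918293] [0.89131313 0.13476058 1.66185752] [ 0.02616927 -0.11828473 -0.01859206]
```

View pics/s14.png

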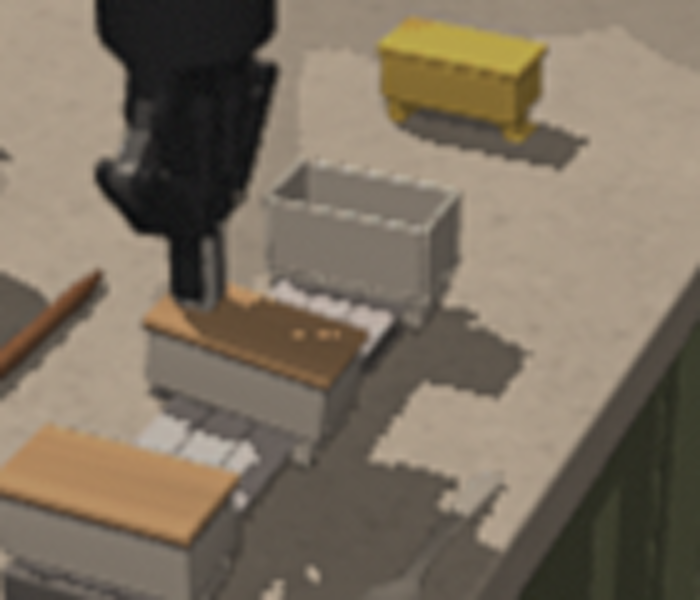

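Contact with the lid has begun at about 1.7 N near the foot end. Pressing in 1 mm steps.

step_arm(
  rows=[0, 0, 0.5, 0, 0, 0, 0, 0, 0, 1, 0, 0, 0, 0, 0, 0, 1, 0, 0, 0, 0],
)

```text
clock: 16.4
eef_pos: [0.525, -0.0373, 0.0883]
ee_rot: [-0.0, -0.021, 1.0, 0.0]
wrist_force: [1.5, 0.4, 3.5]
width: 0.0
```

step_arm(
  rows=[0, 0, 0.5, 0, 0, 0, 0, 0, 0, 1, 0, 0, 0, 0, 0, 0, 1, 0, 0, 0, 0],
)

```text
clock: 16.7
eef_pos: [0.5249, -0.0373, 0.0872]
ee_rot: [-0.001, -0.021, 1.0, 0.0]
wrist_force: [1.1, -0.9, 4.9]
width: 0.0
```

step_arm(
  rows=[0, 0, 0.5, 0, 0, 0, 0, 0, 0, 1, 0, 0, 0, 0, 0, 0, 1, 0, 0, 0, 0],
)

```text
clock: 17.0
eef_pos: [0.5227, -0.0371, 0.0845]
ee_rot: [-0.003, -0.021, 1.0, 0.0]
wrist_force: [-0.3, 0.0, 0.0]
width: 0.0001
```

step_arm(
  rows=[0, 0, 0.5, 0, 0, 0, 0, 0, 0, 1, 0, 0, 0, 0, 0, 0, 1, 0, 0, 0, 0],
)

```text
clock: 17.3
eef_pos: [0.5241, -0.0372, 0.0845]
ee_rot: [-0.001, -0.021, 1.0, 0.0]
wrist_force: [0.5, 0.3, 1.2]
width: -0.0001
```

The force dropped to zero, which looks like the click. A light confirming press next.

step_arm(
  rows=[0, 0, 0.5, 0, 0, 0, 0, 0, 0, 1, 0, 0, 0, 0, 0, 0, 1, 0, 0, 0, 0],
)

```text
clock: 17.6
eef_pos: [0.5244, -0.0372, 0.0838]
ee_rot: [-0.001, -0.021, 1.0, 0.0]
wrist_force: [-0.8, 0.8, 0.0]
width: 0.0001
```

```bash
python3 - <<'E'
from rig import arm
from h import *
s=arm.get_state();print(s['eef_pos'],s['wrist_force'],s['wrist_torque'])
im=arm.grab_frame('side');cv2.imwrite('pics/s15.png',cv2.resize(im[170:290,260:400],None,fx=5,fy=5,interpolation=cv2.INTER_CUBIC))
E
```

```text
[ 0.52437804 -0.03721744  0.08377805] [-0.75636466  0.83735351  0.03529241] [ 0.01222476  0.00721879 -0.01756924]
```

View pics/s15.png

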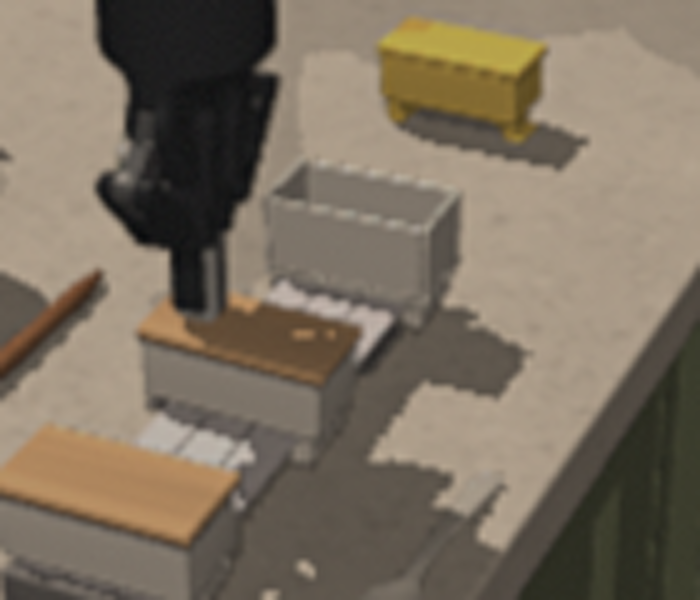

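The box now lies parallel to the fitted one. I'll find the lid once more with a light touch to verify it's seated.

step_arm(
  rows=[0, 0, 0.5, 0, 0, 0, 0, 0, 0, 1, 0, 0, 0, 0, 0, 0, 1, 0, 0, 0, 0],
)

```text
clock: 17.95
eef_pos: [0.5244, -0.0372, 0.0828]
ee_rot: [-0.001, -0.021, 1.0, 0.0]
wrist_force: [-0.5, 0.7, 0.2]
width: 0.0003
```

step_arm(
  rows=[0, 0, 0.5, 0, 0, 0, 0, 0, 0, 1, 0, 0, 0, 0, 0, 0, 1, 0, 0, 0, 0],
)

```text
clock: 18.25
eef_pos: [0.5243, -0.0372, 0.0817]
ee_rot: [-0.001, -0.021, 1.0, 0.0]
wrist_force: [0.6, -0.3, -0.3]
width: 0.0001
```

step_arm(
  rows=[0, 0, 0.5, 0, 0, 0, 0, 0, 0, 1, 0, 0, 0, 0, 0, 0, 1, 0, 0, 0, 0],
)

```text
clock: 18.55
eef_pos: [0.5247, -0.0372, 0.0815]
ee_rot: [-0.001, -0.021, 1.0, 0.0]
wrist_force: [-0.9, 0.2, 4.2]
width: 0.0002
```

step_arm(
  rows=[0, 0, 0.5, 0, 0, 0, 0, 0, 0, 1, 0, 0, 0, 0, 0, 0, 1, 0, 0, 0, 0],
)

```text
clock: 18.85
eef_pos: [0.5249, -0.0372, 0.0814]
ee_rot: [-0.001, -0.021, 1.0, 0.0]
wrist_force: [-4.4, 0.8, 11.6]
width: 0.0002
```

Stiff contact at z = 0.0815 puts the lid top at 0.0645 and the rail top at about +4.5 mm, which agrees with the lift test. Retreating to check.

step_arm(
  rows=[0, 0, -10, 0, 0, 0, 0, 0, 0, -50, 0, 0, 0, 0, 0, 0, -90, 0, 0, 0, 0, 20, 0, -110, 0, 0, 0, 0, 30, 0, -110, 0, 0, 0, 0],
)

```text
clock: 19.35
eef_pos: [0.4966, -0.0389, 0.1941]
ee_rot: [0.003, -0.021, 1.0, -0.0]
wrist_force: [0.2, 0.3, -0.5]
width: -0.0003
```

step_arm(
  rows=[40, 0, 0, 0, 0, 0, 0, 40, 0, 0, 0, 0, 0, 0, 40, 0, 0, 0, 0, 0, 0],
)

```text
clock: 19.65
eef_pos: [0.4534, -0.0401, 0.1887]
ee_rot: [-0.002, -0.021, 1.0, 0.0]
wrist_force: [0.8, -0.6, -0.3]
width: 0.0001
```

```bash
python3 lid.py w16 280 370 130 330 0.0645; python3 - <<'E'
from rig import arm
from h import *
im=arm.grab_frame('side');cv2.imwrite('pics/s16.png',cv2.resize(im[170:290,250:400],None,fx=5,fy=5,interpolation=cv2.INTER_CUBIC))
E
```

```text
[  12   72   53   44 2035] ((476.4205627441406, -39.33222961425781), (39.406856536865234, 44.95920181274414), 2.3931167125701904)
19.7 [ 0.454475   -0.04019393  0.18927403] [[-0.999, -0.042, -0.002], [-0.042, 0.999, 0.001], [0.002, 0.001, -1.0]] [ 0.    0.02 -0.03 -0.    0.   -0.  ]
```

View pics/w16.png

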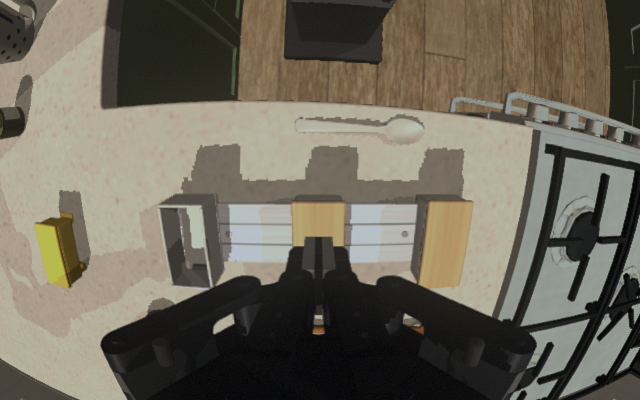

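View pics/s16.png

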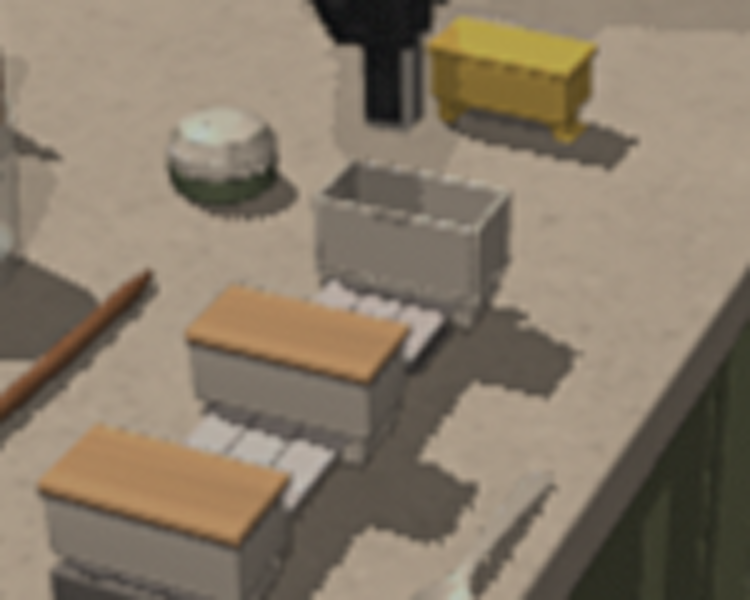

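```bash
python3 - <<'E'
from rig import arm
from h import *
m=arm.camera_model('side');im=arm.grab_frame('side')
rt=R.from_euler('z',YAW)
o=cv2.resize(im[170:290,250:400],None,fx=5,fy=5,interpolation=cv2.INTER_CUBIC)
for y,col in ((.0006,(255,0,255)),(.122,(255,0,0))):
    c=np.array([[-.045,-.023],[.045,-.023],[.045,.023],[-.045,.023]])
    P=np.array([REF+rt.apply([a,b+y,.0405]) for a,b in c]);u=(proj(m,P)-[250,170])*5+2
    cv2.polylines(o,[u.round().astype(np.int32)],True,col,1)
cv2.imwrite('pics/s17.png',o)
E
```

View pics/s17.png

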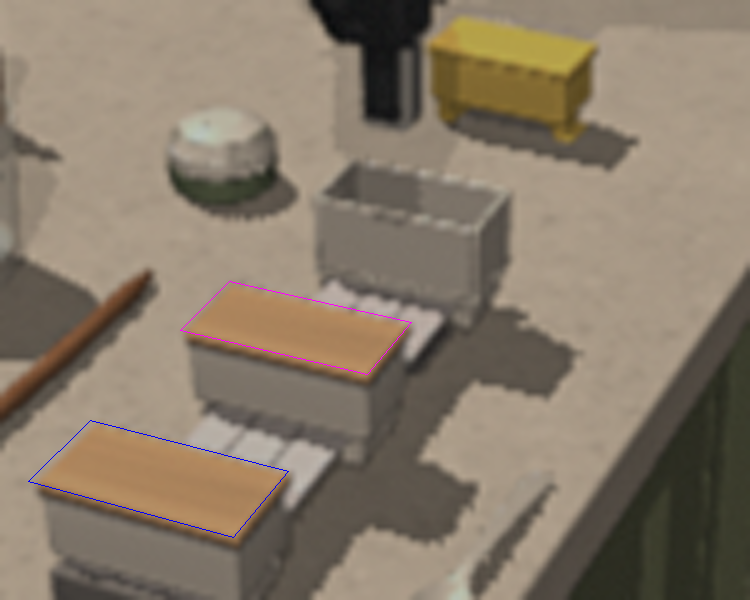

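The modelled flat outline (magenta) is parallel to the lid edges. It has the same ~1 px offset as the outline on the already fitted box (blue), so the loose box is flat and square. The robot is clear, so I'm handing in.

```bash
python3 -c "
from rig import arm
print(arm.get_state()['clock'],arm.hand_in())"
```

```text
the job is handed in; nothing more can be done
19.8 None
```

The loose white box is clipped onto the middle of the rail and the job was handed in at 19.8 s; no verdict was reported back.

- **Hooking:** I gripped the box across its sides and tilted it about 0.22 rad. The rail top came out at about +4.5 to +5 mm by touch. The lip then slid under the near edge, and a 2 mm lift met about 12 N of resistance, so it was hooked.
- **Click:** I let the box prop itself, then pressed the foot end with closed fingers. The force reached about 5 N and dropped to zero at the click.

**Last checks:**
- **Yaw:** the box is at about 0.042 rad, matching the rail's 0.042.
- **Centring:** the box centre is about 0.7 mm off the rail's middle across the rail.
- **Flatness:** the lid outline projected as lying flat ran parallel to the lid in the side view, as it did on the already fitted box.
- **Bystanders:** I touched none of them, and the ones in the last two views looked in place. I did not measure their shifts.

**What went less well:**
- **Hard first touch:** the first touch on the rail overshot to about 26 N before I backed off, still under the 45 N limit.
- **Firm confirming press:** the press after the click reached about 12 N, more than the click itself needed.
- **Foot position inferred:** the foot's spring-back was judged from the force drop and the stiff, flat seat, not seen directly.

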